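Load the vial row onto the four-place stirrer in order

ROBOT

A 6-joint arm with a two-finger parallel gripper is mounted at the origin on the work surface. World frame = base frame: x ahead of the robot, y to its left, z up, the work surface at z = 0. Lengths are in m, angles in rad, forces in N, time in s.
With the tool pointing down it reaches from about 0.35 to 1 m from the base axis. Payload 7.1 kg.
Tool frame: the origin (TCP) lies at the very end of the fingers, on their centre line; the grasp point (between the pads) lies 19 mm behind it; z points along the fingers, y is the line along which they close (so a half turn about z gives the same grasp; the last joint's range is limited). The gripper opens to 85 mm and grips with 20 to 120 N. Pads are 22 mm wide; open, the fingers measure 114 mm over their backs; the gripper's body (76 mm by 85 mm) begins 54 mm behind the grasp point. The pads swing forward as they close: fully open they stand 13 mm farther back than shut.
Start: joints at [-1.161, 0.423, 1.63, -0, 1.089, -0.019], TCP at [0.26, -0.568, 0.231] pointing down, gripper open.
Joint ranges: [-3, 3], [-0.9, 2.11], [0.09, 2.58], [-1.31, 4.45], [0.11, 2.69], [-2.54, 2.54]. Speed limits (rad/s): [2.39, 2.39, 3.01, 3.14, 3.14, 3.14].

INTERFACE

Orientations are given as a unit quaternion [w, x, y, z].
In Python, from rig import r gives the robot as it stands.
- The arm moves only by the tool send_rows, never from a script. Its argument "increments" is text: rows parted by semicolons, each of 6 numbers parted by spaces: the shift along the tool's x, y, z in cm, then the turn, a rotation vector about the tool's x, y, z in degrees. A call has exactly 10 rows; each row is the pose to reach, as a shift and turn from the pose commanded when the call began, along the tool's axes at that moment; what a row does not reach only later rows make up. A row lasts 1/8 s, in which the tool goes at most 62.5 mm and 10.7 degrees, less where a joint would pass 70% of its speed; a pose out of reach is approached as far as the arm can. A call with a gripper value outside its range is refused whole. "gripper" is the opening, from 0 (shut) to 1 (fully open), set as the call begins (left out, the last holds). The fingers move at their own pace and stop on an object; "squeeze" is the grip in N (left out, the last holds). Time passes only in rows, so rows that repeat a pose let the fingers close, or fill a call up. It gives the time, the measured TCP pose, the force, the opening and the grip force at its end, in the units of the state.
- r.read_state(): the state, without advancing time (a new reading comes with each control period).
- r.camera(name): name is "side" or "top"; returns a dict with "img" (400x640x3 uint8, red, green, blue), "fovy" (degrees; the focal length in pixels is half the picture's height over the tangent of half this angle, whatever the lens; pixels are square), "cx", "cy" (the principal point, pixels), "view" (4x4, takes a point from world to camera coordinates). Camera axes: x right, y up, looking along -z (the intrinsics and any distortion apply to the point x, -y, -z); pixel columns grow to the right and rows downward; lengths in m; the calibration is good to about 2 mm. A picture is of the moment at which its call begins. There is no depth.
- r.sign_off(): hands the job in; it is judged then, once.
Trained networks look in the newest picture that a camera, given by its name, has taken for a name from the list of things; names that differ only in an ending like _2 or _b are one class to them, and where a whole thing is asked for, a point or a joint stands for the part that bears it (a point fixed in the world has none). Each returns a list of dicts, best first, with "p" (0 to 1); they miss things now and then, are a little off and sometimes report something else, mostly with a low value. They report only what shows in the picture. A call takes as long as a camera call.
- r.find_in(camera, query): "position" ([x, y, z] in m, in world coordinates, good to about 4 mm: the middle of the surface that is visible of it).
- r.cut_out(camera, query): "mask" (400x640 bool, what is visible of it).
- r.spot_point(camera, query): "position" ([x, y, z] in m, in world coordinates, good to about 4 mm: a listed point, or the origin of a listed thing).
The state is a dict: "clock": time; "joint_pos": joint angles; "qd": joint speeds; "joint_efforts": joint torques, N m; "position": TCP position; "orientation": TCP orientation; "ft_force": force on the tool from outside, world axes, zero at the start; "ft_torque": the same for the moment, N m; "opening": finger opening in m; "grasp_force": force on a finger pad.
Only numpy, scipy, OpenCV 4.12 (cv2) and the standard library are available. Lean on these libraries where they do the work, as an engineer would, in place of code of your own. Each camera call takes 0.05 s, during which the arm holds its last target. There are 200 camera calls.

TASK

Move the four sample vials from the blue rack onto the four-place stirrer one at a time, keeping their order: begin with the vial at the rack's writing-panel end, which goes on the ring next to the stirrer's control panel, then take the next one to the next ring, and so on along both rows. Set each vial down gently, upright and inside its ring, and never tip or drop one. Leave the small things lying around (red-capped bottle, forceps, Petri dish) where they are.

Things in the scene. Friction and masses are not known exactly. Their poses are not given: they have to be found in the camera images.
- vial_short_mid (a point): Sample vial, the shortest: clear glass, 28 mm diameter, 58 mm tall with its broad white screw cap (26 mm across, 13 mm high); straight glass side up to 43 mm. Stands in one of the rack's wells, which one varies. Point: its centre, half-way up, 29 mm above the flat base; z along its axis, yaw means nothing. About 35 g.
- vial_medium_mid (a point): Sample vial of middle height: clear glass, 28 mm diameter, 72 mm tall with its black screw cap (24 mm across, 14 mm high); straight glass side up to 55 mm. Stands in one of the rack's wells, which one varies. Point: its centre, half-way up, 36 mm above the flat base; z along its axis, yaw means nothing. About 45 g.
- vial_tall_mid (a point): Sample vial, the tallest: clear glass, 28 mm diameter, 86 mm tall with its white screw cap (24 mm across, 12 mm high) that has a round grey septum in the middle; straight glass side up to 70 mm. Stands in one of the rack's wells, which one varies. Point: its centre, half-way up, 43 mm above the flat base; z along its axis, yaw means nothing. About 55 g.
- bottle_amber_mid (a point): Sample vial of brown glass with a long sloping shoulder and a narrow black cap (18 mm across, 15 mm high): 29 mm diameter, 70 mm tall; straight glass side up to 46 mm, above it it narrows. Stands in one of the rack's wells, which one varies. Point: its centre, half-way up, 35 mm above the flat base; z along its axis, yaw means nothing. About 45 g.
- rack: Blue plastic vial rack, fixed, 54 mm (x) by 206 mm (y), top 21 mm above the bench, plus a solid 20 mm block with a white writing panel at its +y end. Four round wells 33 mm wide in one row at x = 0, y = +75 (next to the panel), +25, -25, -75 mm; vials stand on the well floor, 4 mm above the bench. Origin: on the bench under the middle of the row; z up. Turned any way; left or right varies.
- stirrer: Low four-place magnetic stirrer, fixed: flat white top 42 mm above the bench, 90 mm (x) wide, y = -113 to 113 mm; black control panel with knob (51 mm high) beyond it, to y = 162 mm. Four flush printed rings, 47 mm inside diameter, in one row at x = 0, y = +84 (next to the panel), +28, -28, -84 mm. Origin: on the bench under the middle of the row; z up; yaw within 20 deg; left or right varies.
- reagent: Bystander, not to be disturbed: small brown reagent bottle with a red cap, 28 mm diameter, 50 mm tall, standing loose on the bench between the rack and the stirrer. Origin: the centre of its underside.
- forceps: Bystander, not to be disturbed: steel forceps 180 mm long (along x), 9 mm high, lying loose on the bench between the rack and the stirrer, nearest the robot. Origin: on the bench under their middle.
- petri: Bystander, not to be disturbed: closed clear Petri dish, 90 mm diameter, 16 mm high, lying loose behind the rack and the stirrer. Origin: the centre of its underside.

How it is judged:
By the outcome, as a careful person would: the job done as asked, in the order asked, and still so for the second after the job is handed in, with the robot touching nothing.
It also fails if it takes over 112 s, if anything falls off the work surface, if the arm or the gripper's body presses on something with over 40 N, if the wrist force passes 120 N, or if a joint passes its speed limit or range.

## Working session

There is one attempt and no reset: what is moved stays moved. The work goes in short steps, Python scripts to look and compute and a tool call to move; the robot and the scene stay as the last step left them, time stands still between calls to the robot, and variables do not carry over. Pictures are saved under pics/ and viewed, at most 14 in all, crops included, and the job is handed in when it is done.

Besides the shell and the picture viewer there is one more tool, called after ">>>" as name(argument=value, ...) on one line, values as JSON. send_rows: Moves the arm, as the interface text tells. Its arguments: {"type":"object","properties":{"increments":{"type":"string"},"gripper":{"type":"number"},"squeeze":{"type":"number"}},"required":["increments"]}

```bash
ls; mkdir -p pics
python3 - <<'E'
from rig import r
import cv2,numpy as np
print(r.read_state())
for c in("top","side"):
    d=r.camera(c); cv2.imwrite(f"pics/{c}0.png",d["img"][:,:,::-1]); print(c,d["fovy"],d["cx"],d["cy"],d["view"].round(3).tolist(),[k for k in d])
    for q in("vial_short_mid","vial_medium_mid","vial_tall_mid","bottle_amber_mid","rack","stirrer","reagent","forceps","petri"):
        print(q,[(round(float(x["p"]),2),np.round(x["position"],3).tolist()) for x in r.spot_point(c,q)][:3])
E
```

```text
pics
{'clock': 0.0, 'joint_pos': array([-1.16100959e+00,  4.23843084e-01,  1.63072992e+00,  4.52253998e-06,
        1.08859905e+00, -1.89790900e-02]), 'qd': array([ 1.75067764e-03,  5.72342103e-04,  1.73601362e-03,  9.22439590e-04,
       -3.62029502e-04, -1.44355384e-05]), 'joint_efforts': array([-1.25877959e-03, -5.57384026e+01, -2.81745225e+01,  4.35134041e-05,
        7.32941553e-03, -2.84938392e-05]), 'position': array([ 0.25965218, -0.56788524,  0.23052861]), 'orientation': array([-7.75062062e-04,  9.77107780e-01,  2.12743418e-01, -1.51366126e-04]), 'ft_force': array([ 0.15700875, -0.52506582,  0.51002432]), 'ft_torque': array([-0.03774454,  0.04959728, -0.02265408]), 'grasp_force': 0.0, 'opening': 0.08546967789983778}
top 45.49001854679688 320.64905695778793 194.39475008466775 [[0.007, -1.0, 0.021, -0.031], [0.993, 0.01, 0.122, -0.556], [-0.122, 0.02, 0.992, -1.02], [0.0, 0.0, 0.0, 1.0]] ['img', 'fovy', 'cx', 'cy', 'view']
vial_short_mid [(0.65, [0.505, 0.188, 0.032])]
vial_medium_mid [(0.5, [0.493, 0.235, 0.039])]
vial_tall_mid [(0.63, [0.486, 0.284, 0.047])]
bottle_amber_mid
[... 214 characters left out ...]
), (0.25, [0.708, 0.038, 0.003])]
petri [(0.58, [0.708, 0.033, 0.0])]
side 55.665507245122505 315.679507326989 204.04433385055177 [[-0.952, -0.306, -0.014, 0.553], [0.186, -0.612, 0.769, -0.168], [-0.243, 0.729, 0.639, -0.566], [0.0, 0.0, 0.0, 1.0]] ['img', 'fovy', 'cx', 'cy', 'view']
vial_short_mid [(0.75, [0.508, 0.188, 0.032])]
vial_medium_mid [(0.61, [0.496, 0.235, 0.044])]
vial_tall_mid [(0.94, [0.485, 0.285, 0.046])]
bottle_amber_mid [(0.8, [0.522, 0.14, 0.041])]
rack [(0.71, [0.498, 0.206, 0.001])]
stirrer [(0.79, [0.541, -0.221, -0.001])]
reagent [(0.61, [0.579, 0.024, -0.001])]
forceps [(0.88, [0.439, 0.023, 0.001])]
petri [(0.73, [0.709, 0.036, 0.0]), (0.65, [0.485, 0.285, 0.046])]
```

View pics/top0.png

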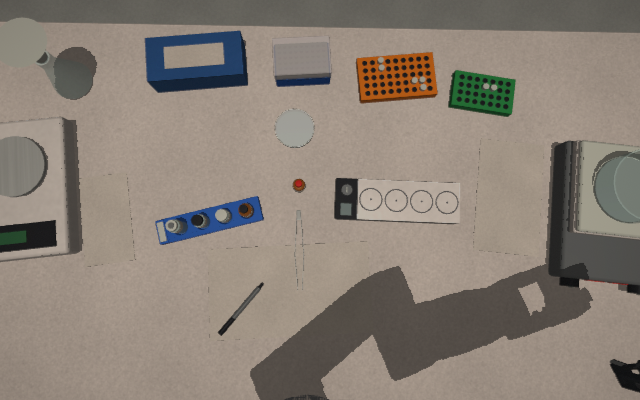

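View pics/side0.png

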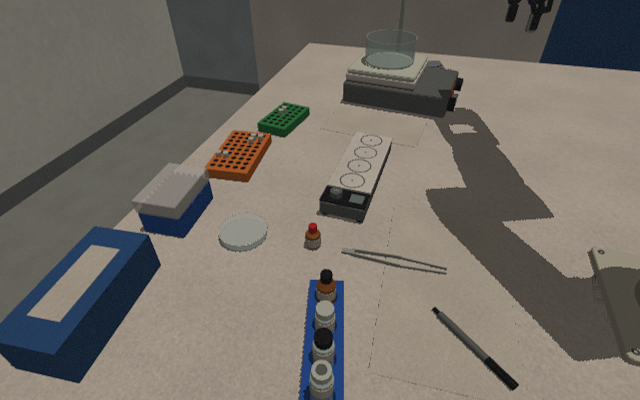

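The tall vial is at the rack's panel end (px 160,232 in top), followed by medium, short and amber. The stirrer panel is at px 345,200, with ring centres at about (371,199), (396,200), (421,201) and (447,202).

```bash
cat > h.py <<'E'
from rig import r
import numpy as np
from scipy.spatial.transform import Rotation as R
def rel(x,y,z,phi):
    "shift (cm) / turn (deg) from the measured pose to a tool-down pose at x,y,z, tool x at phi deg"
    s=r.read_state(); q=s["orientation"]; A=R.from_quat(np.r_[q[1:],q[0]])
    T=R.from_euler('z',phi,degrees=True)*R.from_euler('x',180,degrees=True)
    return np.round(np.r_[A.inv().apply(np.array([x,y,z])-s["position"])*100,(A.inv()*T).as_rotvec(degrees=True)],2)
E
python3 - <<'E'
from h import *
import cv2
d=r.camera("top"); f=200/np.tan(np.radians(d["fovy"]/2)); V=d["view"]
def un(u,v,z):
    c=np.array([(u-d["cx"])/f,-(v-d["cy"])/f,-1]); w=V[:3,:3].T@c; o=-V[:3,:3].T@V[:3,3]; return (o+w*(z-o[2])/w[2]).round(4)
pr=np.array([un(*p,.042)for p in((371,199),(396,200),(421,201),(447,202))]); print("rings",pr.tolist())
names=("tall","medium","short","amber"); P=[]
for q in ("vial_tall_mid","vial_medium_mid","vial_short_mid","bottle_amber_mid"):
    P.append(np.mean([r.spot_point(c,q)[0]["position"] for c in("top","side") for _ in range(1)],0))
P=np.array(P)[:,:2]
def fit(P,s):
    a=np.array(s); m=P.mean(0); v=(a[:,None]*(P-m)).sum(0); v/=np.linalg.norm(v)
    return m,v,np.degrees(np.arctan2(-v[0],v[1])),m+a[:,None]*v
print(P.round(4).tolist(),fit(P,[.075,.025,-.025,-.075]))
print(fit(pr[:,:2],[.084,.028,-.028,-.084]))
for c in ("top","side"): print([x["position"] for x in r.spot_point(c,"stirrer")])
m=r.cut_out("top","stirrer")[0]["mask"]; print(cv2.minAreaRect(np.argwhere(m)[:,::-1].astype(np.float32)))
# reproject known well tops
E
```

```text
rings [[0.5459, -0.1371, 0.042], [0.5442, -0.1921, 0.042], [0.5425, -0.2473, 0.042], [0.5409, -0.3047, 0.042]]Traceback (most recent call last):
  File "<stdin>", line 9, in <module>
IndexError: list index out of range
```

```bash
python3 -c "
from h import *
print(rel(.484,.2846,.16,103.8))"
```

```text
[ 55.84 -68.26   7.14  -0.    -0.   -79.24]
```

>>> send_rows(increments="2 -2.5 0 0 0 -3; 5 -6 0 0 0 -7; 8.5 -10.5 0 0 0 -12; 12 -15 0 0 0 -17; 16 -19.5 0 0 0 -22; 19.5 -24 0 0 0 -27; 23 -28 0 0 0 -32; 26.5 -32.5 0 0 0 -37; 30 -37 0 0 0 -42; 33.5 -41 0 0 0 -47", gripper=0.6, squeeze=30)

```text
clock: 2.55
position: [0.3943, -0.0544, 0.2317]
orientation: [0.0, 0.81, 0.586, 0.0]
ft_force: [0.9, -1.1, 1.1]
opening: 0.0514
grasp_force: 0.0
```

```bash
python3 -c "
from h import *
print(rel(.484,.2846,.16,103.8))"
```

```text
[ 3.500e+01 -2.120e+00  7.180e+00  6.000e-02  1.000e-02 -3.206e+01]
```

>>> send_rows(increments="4 -0.3 0.5 0 0 -4; 9 -0.6 1.5 0 0 -8; 14 -0.9 3 0 0 -13; 19 -1.2 4.5 0 0 -18; 24 -1.5 6 0 0 -22; 28.5 -1.8 7 0 0 -26; 32 -2 7.2 0 0 -29; 34 -2.1 7.2 0 0 -31; 35 -2.1 7.2 0 0 -32; 35 -2.1 7.2 0 0 -32")

```text
clock: 3.8
position: [0.4849, 0.2822, 0.1595]
orientation: [0.0, 0.619, 0.786, 0.0]
ft_force: [0.9, -0.1, 0.2]
opening: 0.0514
grasp_force: 0.0
```

Run:
```python
from h import *
import cv2
print(rel(.484,.2846,.027,103.8))
d=r.camera("side"); cv2.imwrite("pics/a.png",d["img"][200:,200:460,::-1].repeat(3,0).repeat(3,1))
```

```text
[ 2.600e-01 -3.000e-02  1.325e+01  1.000e-02  1.000e-02 -2.400e-01]
```

View pics/a.png

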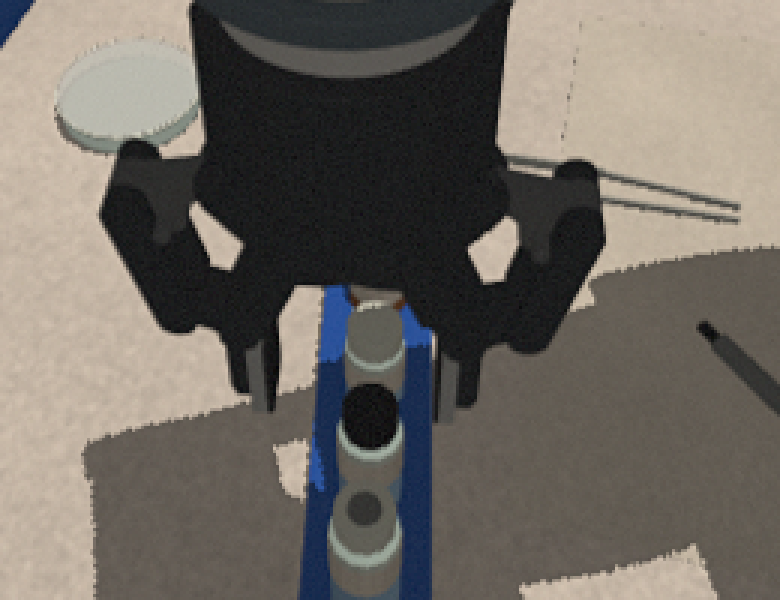

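The gripper stands over the tall vial, with fingers either side of the row, and the order tall/medium/short/amber is confirmed. Descending.

>>> send_rows(increments="0.1 0 1 0 0 0; 0.2 0 3 0 0 0; 0.2 0 5 0 0 0; 0.2 0 7 0 0 0; 0.2 0 9 0 0 0; 0.2 0 11 0 0 0; 0.2 0 12.3 0 0 0; 0.2 0 13 0 0 0; 0.2 0 13.2 0 0 0; 0.2 0 13.2 0 0 0")

```text
clock: 5.1
position: [0.4846, 0.2845, 0.0277]
orientation: [0.0, 0.619, 0.786, 0.0]
ft_force: [0.1, -0.8, -0.2]
opening: 0.0513
grasp_force: 0.0
```

Run:
```python
from h import *
import cv2
print(rel(.484,.2846,.027,103.8))
d=r.camera("side"); cv2.imwrite("pics/b.png",d["img"][200:,200:460,::-1].repeat(3,0).repeat(3,1))
```

```text
[ 0.02 -0.06  0.07  0.03 -0.01 -0.23]
```

View pics/b.png

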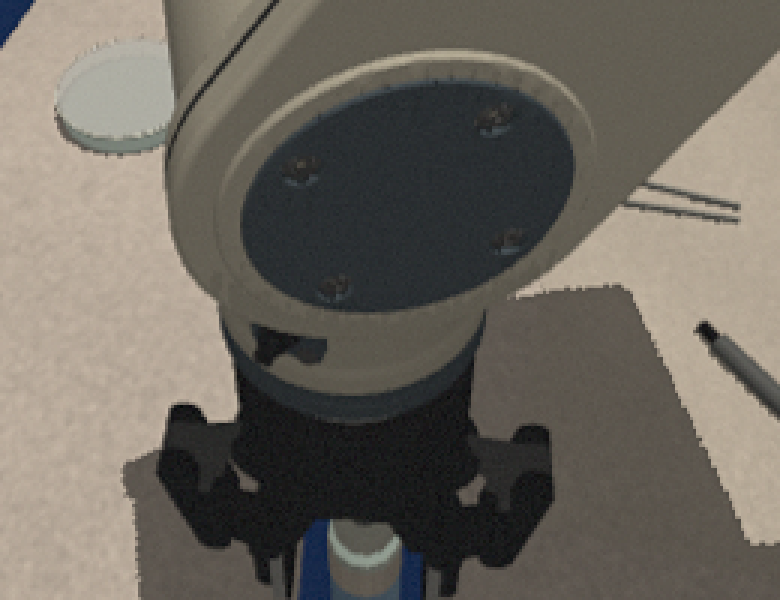

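The vial (px 330–402) sits centred between the fingers (about 290 and 430). Closing.

>>> send_rows(increments="0 0 0 0 0 0; 0 0 0 0 0 0; 0 0 0 0 0 0; 0 0 0 0 0 0; 0 0 0 0 0 0; 0 0 0 0 0 0; 0 0 0 0 0 0; 0 0 0 0 0 0; 0 0 0 0 0 0; 0 0 0 0 0 0", gripper=0)

```text
clock: 6.4
position: [0.4845, 0.2845, 0.0278]
orientation: [0.0, 0.619, 0.786, 0.0]
ft_force: [-1.3, -0.9, 6.7]
opening: 0.0271
grasp_force: 29.3
```

Run:
```python
from h import *
s=r.read_state();print(s["ft_force"],s["ft_torque"])
print(rel(.5458,-.1367,.167,88.3))
```

```text
[-1.29000891 -0.92858317  6.73202965] [-0.0270977   0.25934417 -0.02634414]
[-4.239e+01 -3.920e+00 -1.392e+01  2.000e-02 -1.000e-02  1.527e+01]
```

>>> send_rows(increments="0 0 -1 0 0 0; 0 0 -3.5 0 0 0; 0 0 -7 0 0 0; 0 0 -10.5 0 0 0; -1 0 -13 0 0 0; -4 -0.4 -13.9 0 0 1; -8 -0.7 -13.9 0 0 3; -12.5 -1.1 -13.9 0 0 5; -17 -1.6 -13.9 0 0 7; -21 -2 -13.9 0 0 8")

```text
clock: 7.65
position: [0.5142, 0.074, 0.1668]
orientation: [0.0, 0.672, 0.74, 0.0]
ft_force: [0.3, -0.2, -0.9]
opening: 0.027
grasp_force: 29.6
```

```bash
python3 -c "
from h import *
print(rel(.5458,-.1367,.167,88.3))"
```

```text
[-2.128e+01  1.120e+00 -2.000e-02  3.000e-02  0.000e+00  7.210e+00]
```

>>> send_rows(increments="-3.5 0.2 0 0 0 1; -8 0.4 0 0 0 3; -12.5 0.7 0 0 0 4.5; -17 0.9 0 0 0 6; -20 1.1 0 0 0 7; -20.9 1.1 0 0 0 7; -20.9 1.1 2 0 0 7; -20.9 1.1 5 0 0 7; -20.9 1.1 7.5 0 0 7; -20.9 1.1 8.5 0 0 7")

```text
clock: 8.9
position: [0.5444, -0.1304, 0.0802]
orientation: [-0.001, 0.716, 0.699, -0.001]
ft_force: [-0.1, 1.0, -0.1]
opening: 0.0274
grasp_force: 29.6
```

Run:
```python
from h import *
import cv2
print(rel(.5458,-.1367,.0665,88.3))
d=r.camera("side"); cv2.imwrite("pics/c.png",d["img"][100:260,280:440,::-1].repeat(3,0).repeat(3,1))
```

```text
[-0.63  0.16  1.37 -0.14 -0.04  0.32]
```

View pics/c.png

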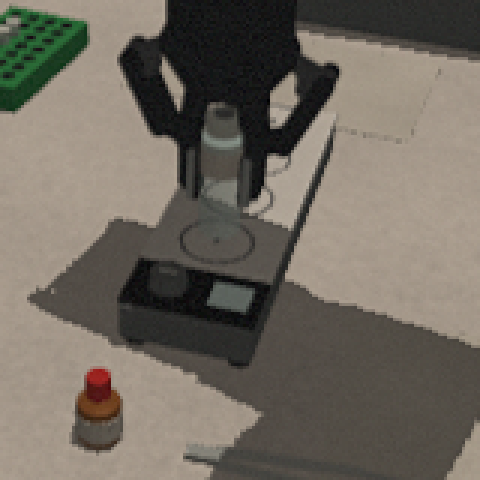

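Run:
```python
from h import *
import cv2
d=r.camera("side"); f=200/np.tan(np.radians(d["fovy"]/2)); V=d["view"]
def pj(p):
    c=V[:3,:3]@np.array(p)+V[:3,3]; return (np.array([d["cx"]+f*c[0]/-c[2]-280,d["cy"]-f*c[1]/-c[2]-100])*3).round()
for p in((.5458,-.1367,.042),(.5441,-.1927,.042),(.5425,-.2487,.042),(.5444,-.1304,.0565),(.5444,-.1304,.142),(.5444,-.1304,.042)): print(p,pj(p))
for q in("vial_tall_mid",):
  for c in("side","top"):
    if c=="top": d2=r.camera("top"); cv2.imwrite("pics/d.png",d2["img"][150:250,300:480,::-1].repeat(4,0).repeat(4,1))
    print([(round(float(x["p"]),2),x["position"].round(4)) for x in r.spot_point(c,q)])
```

```text
(0.5458, -0.1367, 0.042) [216. 239.]
(0.5441, -0.1927, 0.042) [237. 195.]
(0.5425, -0.2487, 0.042) [256. 156.]
(0.5444, -0.1304, 0.0565) [217. 227.]
(0.5444, -0.1304, 0.142) [224. 114.]
(0.5444, -0.1304, 0.042) [216. 245.]Traceback (most recent call last):
  File "<stdin>", line 10, in <module>
AttributeError: 'list' object has no attribute 'round'. Did you mean: 'count'?
```

Ring 1 projects to (216,239) and is seen at (217,242). The cap projects to (224,114) and is seen at (222,112). They agree, so I'm lowering.

>>> send_rows(increments="-0.3 0.1 0 0 0 0; -0.6 0.1 0.2 0 0 0; -0.6 0.1 0.6 0 0 0; -0.6 0.1 0.9 0 0 0; -0.6 0.1 1.1 0 0 0; -0.6 0.1 1.2 0 0 0; -0.6 0.1 1.3 0 0 0; -0.6 0.1 1.35 0 0 0; -0.6 0.1 1.4 0 0 0; -0.6 0.1 1.4 0 0 0")

```text
clock: 10.3
position: [0.5463, -0.1374, 0.0673]
orientation: [-0.0, 0.716, 0.698, -0.0]
ft_force: [0.1, 0.7, -0.6]
opening: 0.0272
grasp_force: 29.6
```

Run:
```python
from h import *
import cv2
print(rel(.5458,-.1367,.0665,88.3), r.read_state()["position"])
d=r.camera("side"); cv2.imwrite("pics/d.png",d["img"][130:210,310:410,::-1].repeat(6,0).repeat(6,1))
```

```text
[ 0.07 -0.05  0.08 -0.   -0.    0.27] [ 0.54625619 -0.1373818   0.06730824]
```

View pics/d.png

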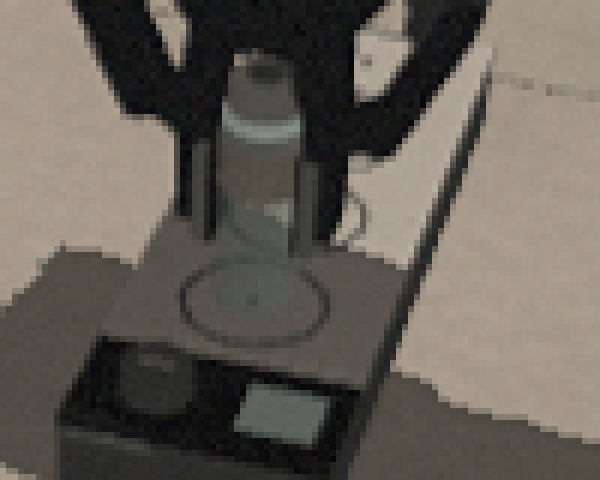

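The faint glass base lies inside ring 1, slightly above the surface. Lowering the last millimetre.

>>> send_rows(increments="0 0 0.03 0 0 0; 0 0 0.06 0 0 0; 0 0 0.09 0 0 0; 0 0 0.12 0 0 0; 0 0 0.14 0 0 0; 0 0 0.14 0 0 0; 0 0 0.14 0 0 0; 0 0 0.14 0 0 0; 0 0 0.14 0 0 0; 0 0 0.14 0 0 0")

```text
clock: 11.6
position: [0.5462, -0.1374, 0.0659]
orientation: [-0.0, 0.716, 0.698, -0.0]
ft_force: [0.1, -0.4, -0.7]
opening: 0.0275
grasp_force: 29.6
```

>>> send_rows(increments="0 0 0.02 0 0 0; 0 0 0.04 0 0 0; 0 0 0.06 0 0 0; 0 0 0.08 0 0 0; 0 0 0.08 0 0 0; 0 0 0.08 0 0 0; 0 0 0.08 0 0 0; 0 0 0.08 0 0 0; 0 0 0.08 0 0 0; 0 0 0.08 0 0 0")

```text
clock: 12.85
position: [0.5463, -0.1374, 0.0658]
orientation: [0.0, 0.716, 0.698, 0.0]
ft_force: [-2.8, 1.6, 9.1]
opening: 0.0272
grasp_force: 30.3
```

>>> send_rows(increments="0 0 -0.05 0 0 0; 0 0 -0.05 0 0 0; 0 0 -0.05 0 0 0; 0 0 -0.05 0 0 0; 0 0 -0.05 0 0 0; 0 0 -0.05 0 0 0; 0 0 -1 0 0 0; 0 0 -3 0 0 0; 0 0 -6 0 0 0; 0 0 -9 0 0 0", gripper=0.6)

```text
clock: 14.1
position: [0.5462, -0.1374, 0.1565]
orientation: [0.0, 0.716, 0.698, 0.0]
ft_force: [0.8, -0.1, -0.3]
opening: 0.0512
grasp_force: 0.0
```

```bash
python3 -c "
from h import *
print(rel(.4959,.236,.16,103.8),rel(.4959,.236,.16,88.6))"
```

```text
[ 3.720e+01 -5.960e+00 -3.500e-01  1.000e-02  0.000e+00 -1.523e+01] [ 3.72e+01 -5.96e+00 -3.50e-01  1.00e-02  0.00e+00 -3.00e-02]
```

>>> send_rows(increments="2 -0.3 -0.5 0 0 -1; 6 -1 -0.5 0 0 -3; 11 -1.8 -0.5 0 0 -5; 16.5 -2.7 -0.5 0 0 -7; 22 -3.6 -0.4 0 0 -9; 27.5 -4.5 -0.4 0 0 -11; 32 -5.2 -0.3 0 0 -13; 35.5 -5.7 -0.3 0 0 -15; 37 -5.9 -0.3 0 0 -15.2; 37.2 -6 -0.3 0 0 -15.2")

```text
clock: 15.35
position: [0.4948, 0.2366, 0.1577]
orientation: [-0.0, 0.617, 0.787, -0.0]
ft_force: [0.5, -0.5, -0.5]
opening: 0.0512
grasp_force: 0.0
```

Run:
```python
from h import *
import cv2
print(rel(.4959,.236,.027,103.8))
d=r.camera("side"); a=d["img"][100:200,280:440,::-1].repeat(4,0).repeat(4,1); cv2.imwrite("pics/e.png",a)
for q in("vial_medium_mid","vial_short_mid","bottle_amber_mid","vial_tall_mid"): print(q,[(round(float(x["p"]),2),np.round(x["position"],3).tolist()) for x in r.spot_point("side",q)][:2])
```

```text
[-8.000e-02  1.100e-01  1.307e+01 -5.000e-02  1.000e-02  5.000e-02]
vial_medium_mid [(0.65, [0.499, 0.207, 0.001]), (0.6, [0.494, 0.235, 0.04])]
vial_short_mid [(0.79, [0.507, 0.188, 0.035]), (0.27, [0.52, 0.138, 0.041])]
bottle_amber_mid [(0.77, [0.523, 0.141, 0.039])]
vial_tall_mid []
```

View pics/e.png

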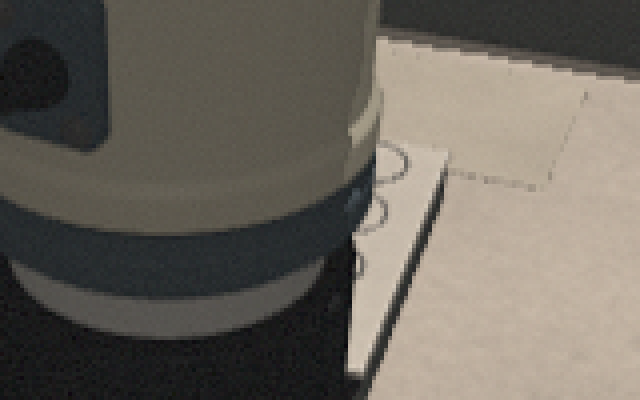

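The arm hides the stirrer here, so I'll check it on the next visit. Descending on the medium vial.

>>> send_rows(increments="0 0.1 1 0 0 0; 0 0.1 3 0 0 0; 0 0.1 5 0 0 0; 0 0.1 7 0 0 0; 0 0.1 9 0 0 0; 0 0.1 11 0 0 0; 0 0.1 12.3 0 0 0; 0 0.1 12.8 0 0 0; 0 0.1 13 0 0 0; 0 0.1 13 0 0 0")

```text
clock: 16.85
position: [0.4969, 0.2363, 0.0285]
orientation: [0.0, 0.617, 0.787, 0.0]
ft_force: [0.0, -0.2, 0.1]
opening: 0.0513
grasp_force: 0.0
```

>>> send_rows(increments="0 0 0 0 0 0; 0 0 0 0 0 0; 0 0 0 0 0 0; 0 0 0 0 0 0; 0 0 0 0 0 0; 0 0 0 0 0 0; 0 0 0 0 0 0; 0 0 0 0 0 0; 0 0 0 0 0 0; 0 0 0 0 0 0", gripper=0)

```text
clock: 18.1
position: [0.4969, 0.2364, 0.0287]
orientation: [0.0, 0.617, 0.787, 0.0]
ft_force: [-0.1, -0.8, 6.0]
opening: 0.0269
grasp_force: 29.5
```

```bash
python3 -c "
from h import *
print(rel(.5441,-.1927,.175,88.3))"
```

```text
[-4.280e+01 -5.610e+00 -1.464e+01  5.000e-02 -2.000e-02  1.547e+01]
```

>>> send_rows(increments="0 0 -1 0 0 0; 0 0 -3.5 0 0 0; 0 0 -7 0 0 0; 0 0 -10.5 0 0 0; -1 0 -13.5 0 0 0; -4 -0.5 -14.6 0 0 1; -8 -1 -14.6 0 0 3; -12.5 -1.6 -14.6 0 0 5; -17 -2.2 -14.6 0 0 7; -21 -2.7 -14.6 0 0 8")

```text
clock: 19.35
position: [0.5202, 0.0243, 0.1747]
orientation: [0.0, 0.671, 0.741, 0.0]
ft_force: [0.2, -0.3, 0.1]
opening: 0.027
grasp_force: 29.6
```

Run:
```python
from h import *
import cv2
print(rel(.5441,-.1927,.175,88.3))
d=r.camera("top"); a=d["img"][160:240,320:480,::-1].repeat(4,0).repeat(4,1); cv2.imwrite("pics/f.png",a)
```

```text
[-21.83   0.22  -0.03   0.03   0.     7.41]
```

View pics/f.png

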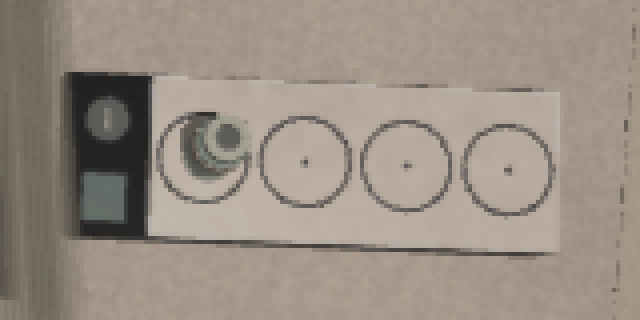

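The tall vial stands upright with its base inside ring 1 (ring centre 203,158). Its apparent lean is perspective only. Continuing to ring 2.

>>> send_rows(increments="-3.5 0.1 0 0 0 1; -8 0.1 0 0 0 3; -12.5 0.2 0 0 0 4.5; -17 0.2 0 0 0 6; -20.5 0.2 0 0 0 7; -21.7 0.2 0 0 0 7.4; -21.7 0.2 1.5 0 0 7.4; -21.7 0.2 4.5 0 0 7.4; -21.7 0.2 7.5 0 0 7.4; -21.7 0.2 9 0 0 7.4")

```text
clock: 20.65
position: [0.5426, -0.1879, 0.0818]
orientation: [-0.002, 0.717, 0.698, -0.001]
ft_force: [-0.8, 0.3, -0.5]
opening: 0.0272
grasp_force: 29.6
```

```bash
python3 -c "
from h import *
print(rel(.5441,-.1927,.0670,88.3))"
```

```text
[-0.47  0.17  1.48 -0.2  -0.08  0.15]
```

>>> send_rows(increments="-0.2 0.1 0 0 0 0; -0.4 0.1 0.4 0 0 0; -0.4 0.1 0.8 0 0 0; -0.4 0.1 1.1 0 0 0; -0.4 0.1 1.3 0 0 0; -0.4 0.1 1.4 0 0 0; -0.4 0.1 1.48 0 0 0; -0.4 0.1 1.55 0 0 0; -0.4 0.1 1.6 0 0 0; -0.4 0.1 1.6 0 0 0")

```text
clock: 21.9
position: [0.545, -0.1939, 0.0681]
orientation: [-0.0, 0.717, 0.697, 0.0]
ft_force: [0.5, -0.2, -0.1]
opening: 0.0272
grasp_force: 29.6
```

>>> send_rows(increments="0 0 0.03 0 0 0; 0 0 0.06 0 0 0; 0 0 0.09 0 0 0; 0 0 0.12 0 0 0; 0 0 0.15 0 0 0; 0 0 0.17 0 0 0; 0 0 0.19 0 0 0; 0 0 0.19 0 0 0; 0 0 0.19 0 0 0; 0 0 0.19 0 0 0")

```text
clock: 23.15
position: [0.545, -0.1939, 0.0667]
orientation: [0.0, 0.717, 0.697, 0.0]
ft_force: [-1.3, 0.9, 6.6]
opening: 0.0275
grasp_force: 30.1
```

Contact at the predicted height. Release and rise.

>>> send_rows(increments="0 0 -0.05 0 0 0; 0 0 -0.05 0 0 0; 0 0 -0.05 0 0 0; 0 0 -0.05 0 0 0; 0 0 -0.05 0 0 0; 0 0 -0.05 0 0 0; 0 0 -1 0 0 0; 0 0 -3 0 0 0; 0 0 -6 0 0 0; 0 0 -9.5 0 0 0", gripper=0.6)

```text
clock: 24.4
position: [0.5447, -0.1938, 0.1624]
orientation: [-0.0, 0.717, 0.697, -0.0]
ft_force: [0.2, -0.2, -0.7]
opening: 0.0513
grasp_force: 0.0
```

```bash
python3 -c "
from h import *
print(rel(.5079,.1875,.16,103.8))"
```

```text
[ 3.801e+01 -4.770e+00  2.500e-01 -3.000e-02 -1.000e-02 -1.543e+01]
```

>>> send_rows(increments="2 -0.3 -0.5 0 0 -1; 6 -0.8 -0.5 0 0 -3; 11 -1.4 -0.5 0 0 -5; 16.5 -2.1 -0.5 0 0 -7; 22 -2.8 -0.4 0 0 -9; 27.5 -3.5 -0.2 0 0 -11; 32.5 -4.1 0 0 0 -13; 36 -4.5 0.2 0 0 -15; 37.7 -4.7 0.2 0 0 -15.4; 38 -4.8 0.2 0 0 -15.4")

```text
clock: 25.65
position: [0.5072, 0.1879, 0.159]
orientation: [-0.0, 0.617, 0.787, -0.0]
ft_force: [0.3, -0.4, 0.1]
opening: 0.0513
grasp_force: 0.0
```

```bash
python3 -c "
from h import *
print(rel(.5079,.1875,.025,103.8))"
```

```text
[-5.00e-02  6.00e-02  1.34e+01 -4.00e-02  1.00e-02  4.00e-02]
```

>>> send_rows(increments="0 0.1 1 0 0 0; 0 0.1 3 0 0 0; 0 0.1 5 0 0 0; 0 0.1 7 0 0 0; 0 0.1 9 0 0 0; 0 0.1 11 0 0 0; 0 0.1 12.5 0 0 0; 0 0.1 13.2 0 0 0; 0 0.1 13.4 0 0 0; 0 0.1 13.4 0 0 0")

```text
clock: 26.9
position: [0.5091, 0.1876, 0.0255]
orientation: [0.0, 0.617, 0.787, 0.0]
ft_force: [-0.8, 0.4, 0.3]
opening: 0.051
grasp_force: 0.0
```

>>> send_rows(increments="0 0 0 0 0 0; 0 0 0 0 0 0; 0 0 0 0 0 0; 0 0 0 0 0 0; 0 0 0 0 0 0; 0 0 0 0 0 0; 0 0 0 0 0 0; 0 0 0 0 0 0; 0 0 0 0 0 0; 0 0 0 0 0 0", gripper=0)

```text
clock: 28.15
position: [0.5091, 0.1877, 0.0259]
orientation: [0.0, 0.617, 0.787, 0.0]
ft_force: [-1.1, -0.4, 6.4]
opening: 0.0265
grasp_force: 29.4
```

```bash
python3 -c "
from h import *
print(rel(.5425,-.2487,.175,88.3))"
```

```text
[-4.318e+01 -7.140e+00 -1.492e+01  5.000e-02 -1.000e-02  1.548e+01]
```

>>> send_rows(increments="0 0 -1 0 0 0; 0 0 -3.5 0 0 0; 0 0 -7 0 0 0; 0 0 -10.5 0 0 0; -1 0 -13.5 0 0 0; -4 -0.6 -14.9 0 0 1; -8 -1.3 -14.9 0 0 3; -12.5 -2 -14.9 0 0 5; -17 -2.8 -14.9 0 0 7; -21 -3.5 -14.9 0 0 8")

```text
clock: 29.4
position: [0.5247, -0.0263, 0.1748]
orientation: [0.0, 0.671, 0.741, 0.0]
ft_force: [0.8, -0.1, -0.6]
opening: 0.027
grasp_force: 29.6
```

Run:
```python
from h import *
import cv2
print(rel(.5425,-.2487,.175,88.3))
d=r.camera("top"); a=d["img"][160:240,320:480,::-1].repeat(4,0).repeat(4,1); cv2.imwrite("pics/g.png",a)
```

```text
[-2.231e+01 -4.400e-01 -2.000e-02  3.000e-02  0.000e+00  7.410e+00]
```

View pics/g.png

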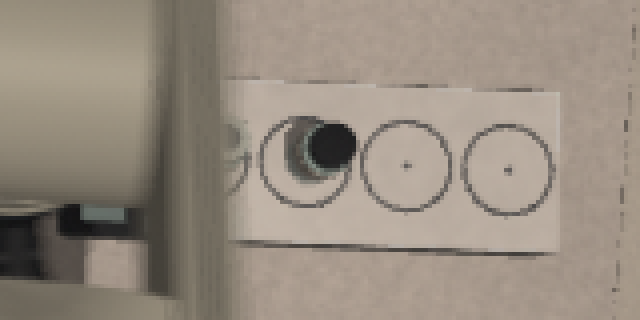

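The medium vial stands in ring 2 (centre about 305,161). Continuing to ring 3.

>>> send_rows(increments="-3.5 -0.1 0 0 0 1; -8 -0.2 0 0 0 3; -12.5 -0.3 0 0 0 4.5; -17 -0.4 0 0 0 6; -20.7 -0.4 0 0 0 7; -22.2 -0.4 0 0 0 7.4; -22.2 -0.4 1.5 0 0 7.4; -22.2 -0.4 4.5 0 0 7.4; -22.2 -0.4 7.5 0 0 7.4; -22.2 -0.4 9.2 0 0 7.4")

```text
clock: 30.7
position: [0.5418, -0.2439, 0.08]
orientation: [-0.002, 0.717, 0.698, -0.001]
ft_force: [-0.5, 0.2, -0.4]
opening: 0.0268
grasp_force: 29.6
```

```bash
python3 -c "
from h import *
print(rel(.5425,-.2487,.0639,88.3))"
```

```text
[-0.48  0.09  1.6  -0.18 -0.09  0.15]
```

>>> send_rows(increments="-0.2 0 0 0 0 0; -0.4 0 0.4 0 0 0; -0.4 0 0.8 0 0 0; -0.4 0 1.2 0 0 0; -0.4 0 1.4 0 0 0; -0.4 0 1.55 0 0 0; -0.4 0 1.65 0 0 0; -0.4 0 1.7 0 0 0; -0.4 0 1.73 0 0 0; -0.4 0 1.75 0 0 0")

```text
clock: 31.95
position: [0.543, -0.25, 0.0647]
orientation: [0.0, 0.717, 0.697, 0.0]
ft_force: [-0.7, -0.3, -0.4]
opening: 0.0273
grasp_force: 29.6
```

>>> send_rows(increments="0 0 0.02 0 0 0; 0 0 0.04 0 0 0; 0 0 0.06 0 0 0; 0 0 0.08 0 0 0; 0 0 0.1 0 0 0; 0 0 0.12 0 0 0; 0 0 0.12 0 0 0; 0 0 0.12 0 0 0; 0 0 0.12 0 0 0; 0 0 0.12 0 0 0")

```text
clock: 33.2
position: [0.543, -0.25, 0.0639]
orientation: [0.0, 0.717, 0.697, 0.0]
ft_force: [-1.8, 1.4, 5.3]
opening: 0.0269
grasp_force: 30.0
```

>>> send_rows(increments="0 0 -0.05 0 0 0; 0 0 -0.05 0 0 0; 0 0 -0.05 0 0 0; 0 0 -0.05 0 0 0; 0 0 -0.05 0 0 0; 0 0 -0.05 0 0 0; 0 0 -1 0 0 0; 0 0 -3 0 0 0; 0 0 -6 0 0 0; 0 0 -9.8 0 0 0", gripper=0.6)

```text
clock: 34.45
position: [0.5428, -0.2499, 0.1635]
orientation: [-0.0, 0.717, 0.697, 0.0]
ft_force: [-0.3, 0.3, -0.3]
opening: 0.051
grasp_force: 0.0
```

```bash
python3 -c "
from h import *
print(rel(.5205,.1392,.16,103.8))"
```

```text
[ 38.83  -3.34   0.35   0.    -0.   -15.43]
```

>>> send_rows(increments="2 -0.2 -0.5 0 0 -1; 6 -0.6 -0.5 0 0 -3; 11 -1 -0.5 0 0 -5; 17 -1.5 -0.5 0 0 -7; 23 -2 -0.4 0 0 -9; 28.5 -2.5 -0.2 0 0 -11; 33.5 -2.9 0 0 0 -13; 37 -3.2 0.2 0 0 -15; 38.5 -3.3 0.3 0 0 -15.4; 38.8 -3.3 0.3 0 0 -15.4")

```text
clock: 35.7
position: [0.5206, 0.1394, 0.1586]
orientation: [-0.0, 0.617, 0.787, -0.0]
ft_force: [-0.0, 0.5, 0.2]
opening: 0.0513
grasp_force: 0.0
```

```bash
python3 -c "
from h import *
print(rel(.5205,.1392,.025,103.8))"
```

```text
[-2.000e-02 -1.000e-02  1.336e+01 -2.000e-02  1.000e-02  4.000e-02]
```

>>> send_rows(increments="0 0 1 0 0 0; 0 0 3 0 0 0; 0 0 5 0 0 0; 0 0 7 0 0 0; 0 0 9 0 0 0; 0 0 11 0 0 0; 0 0 12.5 0 0 0; 0 0 13.2 0 0 0; 0 0 13.4 0 0 0; 0 0 13.4 0 0 0")

```text
clock: 36.95
position: [0.5214, 0.1388, 0.0248]
orientation: [0.0, 0.617, 0.787, 0.0]
ft_force: [1.0, -0.3, -0.2]
opening: 0.0512
grasp_force: 0.0
```

>>> send_rows(increments="0 0 0 0 0 0; 0 0 0 0 0 0; 0 0 0 0 0 0; 0 0 0 0 0 0; 0 0 0 0 0 0; 0 0 0 0 0 0; 0 0 0 0 0 0; 0 0 0 0 0 0; 0 0 0 0 0 0; 0 0 0 0 0 0", gripper=0)

```text
clock: 38.2
position: [0.5214, 0.1389, 0.0252]
orientation: [0.0, 0.617, 0.787, 0.0]
ft_force: [-1.1, -0.4, 6.6]
opening: 0.028
grasp_force: 29.4
```

```bash
python3 -c "
from h import *
print(rel(.5408,-.3047,.175,88.3))"
```

```text
[-4.355e+01 -8.670e+00 -1.499e+01  6.000e-02 -1.000e-02  1.548e+01]
```

Contact is expected at 0.0632.

>>> send_rows(increments="0 0 -1 0 0 0; 0 0 -3.5 0 0 0; 0 0 -7 0 0 0; 0 0 -10.5 0 0 0; -1 0 -13.5 0 0 0; -4 -0.8 -15 0 0 1; -8 -1.6 -15 0 0 3; -12.5 -2.5 -15 0 0 5; -17 -3.4 -15 0 0 7; -21 -4.2 -15 0 0 8")

```text
clock: 39.45
position: [0.5301, -0.0767, 0.1751]
orientation: [0.0, 0.671, 0.741, 0.0]
ft_force: [0.9, -0.5, -0.3]
opening: 0.0283
grasp_force: 29.7
```

Run:
```python
from h import *
print(rel(.5408,-.3047,.175,88.3))
```

```text
[-2.279e+01 -1.200e+00  1.000e-02  3.000e-02  1.000e-02  7.410e+00]
```

>>> send_rows(increments="-3.5 -0.2 0 0 0 1; -8 -0.4 0 0 0 3; -12.5 -0.7 0 0 0 4.5; -17 -0.9 0 0 0 6; -21 -1.1 0 0 0 7; -22.7 -1.2 0 0 0 7.4; -22.7 -1.2 1.5 0 0 7.4; -22.7 -1.2 4.5 0 0 7.4; -22.7 -1.2 7.5 0 0 7.4; -22.7 -1.2 9.2 0 0 7.4")

```text
clock: 40.7
position: [0.5399, -0.2999, 0.0802]
orientation: [-0.002, 0.717, 0.698, -0.0]
ft_force: [0.2, -0.2, -0.6]
opening: 0.0279
grasp_force: 29.7
```

Run:
```python
from h import *
import cv2
print(rel(.5408,-.3047,.0632,88.3))
d=r.camera("top"); a=d["img"][160:240,320:480,::-1].repeat(4,0).repeat(4,1); b=r.camera("side")["img"][100:200,280:440,::-1].repeat(4,0).repeat(4,1); cv2.imwrite("pics/k.png",np.vstack([a[:250],b[:340]]))
```

```text
[-0.48  0.11  1.7  -0.19 -0.12  0.16]
```

View pics/k.png

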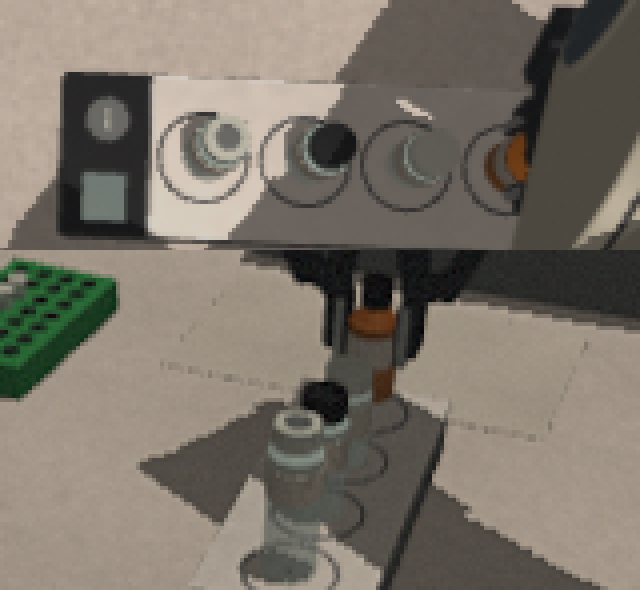

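Three vials stand upright in rings 1–3, and the amber bottle is over ring 4 (base about 505,165 in the top view). Lowering.

>>> send_rows(increments="-0.2 0 0 0 0 0; -0.4 0 0.4 0 0 0; -0.4 0 0.8 0 0 0; -0.4 0 1.2 0 0 0; -0.4 0 1.4 0 0 0; -0.4 0 1.6 0 0 0; -0.4 0 1.72 0 0 0; -0.4 0 1.78 0 0 0; -0.4 0 1.82 0 0 0; -0.4 0 1.84 0 0 0")

```text
clock: 42.05
position: [0.541, -0.3062, 0.0641]
orientation: [0.0, 0.717, 0.697, 0.0]
ft_force: [-0.1, -0.3, -0.3]
opening: 0.0279
grasp_force: 29.7
```

>>> send_rows(increments="0 0 0.02 0 0 0; 0 0 0.04 0 0 0; 0 0 0.06 0 0 0; 0 0 0.08 0 0 0; 0 0 0.1 0 0 0; 0 0 0.12 0 0 0; 0 0 0.13 0 0 0; 0 0 0.13 0 0 0; 0 0 0.13 0 0 0; 0 0 0.13 0 0 0")

```text
clock: 43.3
position: [0.541, -0.3063, 0.0632]
orientation: [0.0, 0.717, 0.697, 0.0]
ft_force: [-2.5, 0.9, 4.8]
opening: 0.0281
grasp_force: 30.0
```

>>> send_rows(increments="0 0 -0.05 0 0 0; 0 0 -0.05 0 0 0; 0 0 -0.05 0 0 0; 0 0 -0.05 0 0 0; 0 0 -0.05 0 0 0; 0 0 -0.05 0 0 0; 0 0 -1 0 0 0; 0 0 -3 0 0 0; 0 0 -6 0 0 0; 0 0 -9.8 0 0 0", gripper=0.6)

```text
clock: 44.55
position: [0.5408, -0.3062, 0.1627]
orientation: [-0.0, 0.717, 0.697, 0.0]
ft_force: [1.0, -0.3, 0.6]
opening: 0.051
grasp_force: 0.0
```

>>> send_rows(increments="-1 0 -2 0 0 0; -4 0 -4 0 0 0; -8 0 -4 0 0 0; -12 0 -4 0 0 0; -16 0 -4 0 0 0; -20 0 -4 0 0 0; -23 0 -4 0 0 0; -24.5 0 -4 0 0 0; -25 0 -4 0 0 0; -25 0 -4 0 0 0")

```text
clock: 45.8
position: [0.534, -0.5554, 0.2011]
orientation: [-0.0, 0.717, 0.697, 0.0]
ft_force: [-0.2, -0.2, 0.2]
opening: 0.0511
grasp_force: 0.0
```

Run:
```python
from h import *
import cv2
t=r.camera("top")["img"][100:260,140:480,::-1].repeat(2,0).repeat(2,1); s=r.camera("side")["img"][100:260,200:440,::-1].repeat(2,0).repeat(2,1)
s=cv2.copyMakeBorder(s[:270],0,0,0,t.shape[1]-s.shape[1],cv2.BORDER_CONSTANT)
cv2.imwrite("pics/z.png",np.vstack([t[:,:],s]))
```

```text
(no output)
```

View pics/z.png

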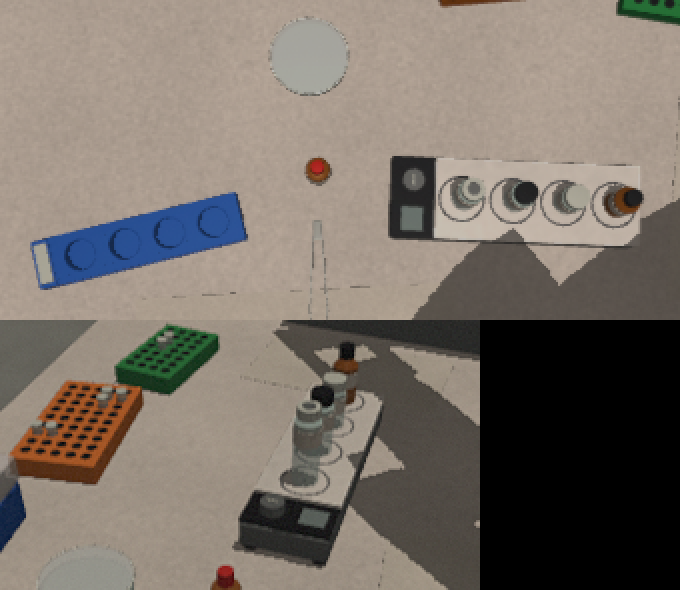

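The rack is empty and all four vials stand upright in their rings, at (462,198), (513,199), (563,202) and (615,205). The red-capped bottle, forceps and Petri dish are undisturbed, so I'm handing in.

```bash
python3 -c "
from rig import r
print(r.sign_off())"
```

```text
the job is handed in; nothing more can be done
None
```

All four vials stand upright in their stirrer rings in the order asked (tall next to the control panel, then medium, short and amber); the red-capped bottle, forceps and Petri dish were left where they were, and the job was handed in at about 46 s of the 112 s allowed, though no verdict was returned.

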